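# Pop open the touch-latch stock cupboard

## Robot

A 6-joint arm with a two-finger parallel gripper is mounted at the origin on the work surface. World frame = base frame: x ahead of the robot, y to its left, z up, the work surface at z = 0. Lengths are in m, angles in rad, forces in N, time in s.
With the tool pointing down it reaches from about 0.35 to 0.775 m from the base axis. Payload 5.5 kg.
Tool frame: the origin (TCP) lies midway between the tips of the shut fingers; the grasp point (between the pads) lies 19 mm behind it; z points along the fingers, y is the line along which they close (so a half turn about z gives the same grasp; the last joint's range is limited). The gripper opens to 85 mm and grips with 20 to 120 N. Pads are 22 mm wide; open, the fingers measure 114 mm over their backs; the gripper's body (76 mm by 85 mm) begins 54 mm behind the grasp point. The pads swing forward as they close: fully open they stand 13 mm farther back than shut.
Start: joints at [-1.436, 0.313, 0.046, 1.304, 0, 1.431], TCP at [0.156, -0.553, 0.231] pointing down, gripper open.
Joint ranges: [-2.76, 2.76], [-0.86, 1.69], [-1.03, 1.26], [-2.2, 2.34], [-1.47, 1.5], [-3.14, 3.14]. Speed limits (rad/s): [2.57, 2.57, 3.14, 3.14, 3.14, 3.14].

## Interface

Orientations are given as a unit quaternion [w, x, y, z].
In Python, from workcell import telemetry, imaging, env gives the robot as it stands. The module is installed in compiled form; this text tells all that it offers.
- The arm moves only by the tool step_arm, never from a script. Its argument "moves" is a list of rows, each a list of 3 entries, a list of its own where there are three numbers: the shift along the tool's x, y, z in mm, then the turn, a rotation vector about the tool's x, y, z in rad, then the finger opening in mm, from 0 to 85.4. A call has 1 to 8 rows; each row is the pose to reach, as a shift and turn from the pose commanded when the call began, along the tool's axes at that moment; what a row does not reach only later rows make up. A row lasts 1/12 s, in which the tool goes at most 41.7 mm and 7.16 degrees, less where a joint would pass 70% of its speed; a pose out of reach is approached as far as the arm can. A call with a gripper value outside its range is refused whole. The fingers move at their own pace and stop on an object; "grip_force" is the grip in N (left out, the last holds). Time passes only in rows, so rows that repeat a pose let the fingers close. It gives the time, the measured TCP pose, the force, the opening and the grip force at its end, in the units of the state.
- telemetry.get_state(): the state, without advancing time (a new reading comes with each control period).
- imaging.read_camera(name): name is "scene" or "top" or "wrist"; returns the picture (420x560x3 uint8, red, green, blue); there is no depth.
- imaging.camera_params(name): a dict with "camera_matrix" (3x3 intrinsics, pixels), "pose" (4x4, takes a point from camera to world coordinates). Camera axes: x right, y up, looking along -z (the intrinsics and any distortion apply to the point x, -y, -z); pixel columns grow to the right and rows downward; lengths in m; the calibration is good to about 2 mm. A picture is of the moment at which its call begins: read the wrist's pose just before it. camera_params takes no time and is no camera call; for the wrist camera it gives the pose at the moment of the call.
- env.hand_in(): hands the job in; it is judged then, once.
The state is a dict: "clock": time; "joint_pos": joint angles; "qvel": joint speeds; "tau": joint torques, N m; "tcp_pos": TCP position; "orientation": TCP orientation; "wrist_force": force on the tool from outside, world axes, zero at the start; "ft_torque": the same for the moment, N m; "finger_gap": finger opening in m; "grip_force": force on a finger pad.
Only numpy, scipy, OpenCV 4.12 (cv2) and the standard library are available. Lean on these libraries where they do the work, as an engineer would, in place of code of your own. Each camera call takes 0.05 s, during which the arm holds its last target. There are 200 camera calls.

## Task

Two handle-less touch-latch cupboards stand on the packing bench. Open the lower, wider one for restocking: push its door in near the free edge until the catch lets go and the spring throws it ajar, then put a fingertip behind the door and swing it wide open, about square to the cupboard or farther. Only touch and push, lift nothing; leave the tall cupboard shut and the jar, bottle and tape roll where they stand, and finish with the hand clear.

Things in the scene. Friction and masses are not known exactly. Their poses are not given: they have to be found in the camera images.
- low: Low cupboard to open: grey box, white door, fixed to the bench, 160 deep (x) x 190 wide (y) x 200 high (z); origin at the centre of its underside, -x axis points out of its front. The shut door covers the whole front: its inner face is 9 mm off the box (89 mm ahead of the origin), its outer face 105 mm ahead of it. The jar stands on its top towards the back.
- low_door (a joint): Low door's angle, rad: 0 shut and latched, positive open (clockwise from above), range -0.036 to 1.9. Hinge on the cupboard's +y edge (left, facing it). Pushing it in (about 3 N) past -0.02 frees the catch; firm stop at -0.036 (7 mm at the free edge). When the finger draws back a spring throws it to about 0.47. It does not catch again; it then swings with slight friction (under 1 N) and stays where left.
- low_hinge (a point): On the low door's hinge axis, at its inner face and top edge (198 mm above the bench). Frame turns with the door: -y runs to the free edge (door 190 wide), x is the inward normal; the panel fills x from -16 mm to 0. Catch pins stand 47 mm out of the inner face 150 mm from the hinge; they and the spring plunger are over 90 mm below the top edge, nothing to snag above that.
- low_press (a point): Point on the low door's outer face, 30 mm in from the free edge and 38 mm below the top edge; same axes as the low_hinge frame, moves with the door. A good place to push along x.
- tall: The tall narrow cupboard, to be left shut: same build and colours, fixed, 160 deep x 150 wide x 270 high; origin at the centre of its underside, -x axis out of its front. Stands beside the low one, on either side.
- tall_door (a joint): Tall cupboard's door angle, rad: same touch latch, hinge on its +y edge, 0 = shut; must stay shut.
- jar_mid (a point): Centre (half-way up) of the loose clear jar with a yellow cap, 56 mm across, 75 high, standing on the low cupboard.
- bottle_mid (a point): Centre of the loose white bottle, 52 mm across, 120 high, standing on the bench in front of the tall cupboard.
- tape_mid (a point): Centre of the loose roll of brown tape lying flat on the bench in front of the tall cupboard, 84 mm across, 45 high.

How it is judged:
By the outcome, as a careful person would: the job done as asked, in the order asked, and still so for the second after the job is handed in, with the robot touching nothing.
It also fails if it takes over 48 s, if anything falls off the work surface, if the arm or the gripper's body presses on something with over 40 N, if the wrist force passes 120 N, or if a joint passes its speed limit or range.

## Working session

There is one attempt and no reset: what is moved stays moved. The work goes in short steps, Python scripts to look and compute and a tool call to move; the robot and the scene stay as the last step left them, time stands still between calls to the robot, and variables do not carry over. Pictures are saved under pics/ and viewed, at most 10 in all, crops included, and the job is handed in when it is done.

Besides the shell and the picture viewer there is one more tool, called after ">>>" by a JSON object that holds its "fn" and its "kwargs", one argument or row to a line. step_arm: Moves the arm, as the interface text tells. Its arguments: {"type":"object","properties":{"moves":{"type":"array"},"grip_force":{"type":"number"}},"required":["moves"]}

```bash
mkdir -p pics; python3 - <<'E'
from workcell import telemetry, imaging
import cv2, numpy as np
s=telemetry.get_state(); print(s['clock'],s['tcp_pos'],s['orientation'],s['finger_gap'])
a=[]
for n in ['scene','top']:
    p=imaging.camera_params(n); im=imaging.read_camera(n); np.savez('pics/%s.npz'%n,im=im,K=p['camera_matrix'],T=p['pose'])
    cv2.imwrite('pics/%s0.png'%n,im[:,:,::-1]); print(n,p)
E
```

```text
0.0 [ 0.15592857 -0.55291476  0.2304168 ] [-9.13902211e-04  9.90579514e-01  1.36935722e-01 -5.24731337e-06] 0.08515931888854053
scene {'camera_matrix': array([[495.75540288,   0.        , 272.64719113],
       [  0.        , 495.75540288, 203.92115448],
       [  0.        ,   0.        ,   1.        ]]), 'pose': array([[ 0.68488065,  0.69087397, -0.23158509,  0.40865233],
       [-0.72864417,  0.64760537, -0.22290121, -0.19229436],
       [-0.00402089,  0.32140385,  0.94693368,  1.01742976],
       [ 0.        ,  0.        ,  0.        ,  1.        ]])}
top {'camera_matrix': array([[527.65394127,   0.        , 280.76710394],
       [  0.        , 527.65394127, 214.76633262],
       [  0.        ,   0.        ,   1.        ]]), 'pose': array([[-0.00118228,  0.99214394, -0.12509598,  0.51712018],
       [-0.99997689, -0.00201048, -0.00649454,  0.00722951],
       [-0.00669502,  0.12508541,  0.99212339,  1.07120369],
       [ 0.        ,  0.        ,  0.        ,  1.        ]])}
```

View pics/scene0.png

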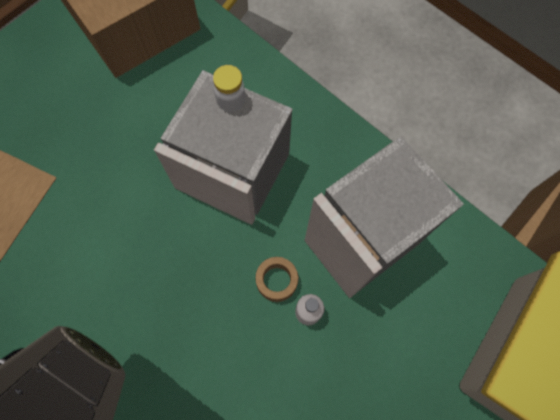

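View pics/top0.png

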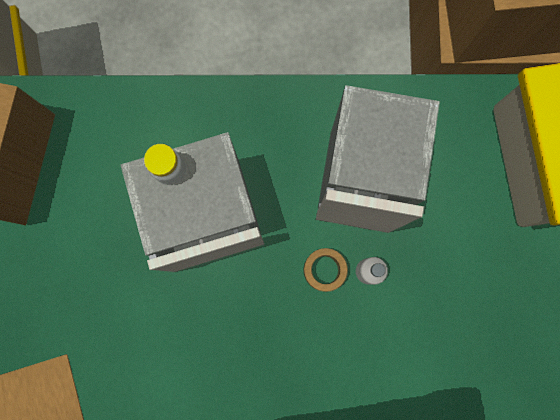

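The top view shows the low cupboard on the left: its roof corners are near (122,165), (228,134) and (256,228), and its white door top edge runs from (148,265) to (259,234). The free edge is on the right, towards -y. The tape is at (326,270), the bottle at (373,270), and the tall cupboard is on the right with its door shut.

```bash
cat > h.py <<'E'
import numpy as np, cv2
def ray(d,uv,z):
    K,T=d['K'],d['T']; uv=np.atleast_2d(np.array(uv,float))
    c=np.c_[(uv[:,0]-K[0,2])/K[0,0],-(uv[:,1]-K[1,2])/K[1,1],-np.ones(len(uv))]@T[:3,:3].T
    o=T[:3,3]; return o+c*((z-o[2])/c[:,2])[:,None]
E
python3 - <<'E'
from h import *
d=np.load('pics/top.npz'); im=d['im']
m=(im.min(2)>165).astype(np.uint8)
n,l,st,ce=cv2.connectedComponentsWithStats(m)
for i in range(1,n):
    if st[i,4]>150:
        pts=np.argwhere(l==i)[:,::-1]; r=cv2.minAreaRect(pts.astype(np.float32)); b=cv2.boxPoints(r)
        print(st[i],b.round(1).tolist()); print(ray(d,b,.198).round(4).tolist())
b=[(122,165),(228,134),(256,228),(148,258)]; print('roof',ray(d,b,.2).round(4))
print('tape,bottle',ray(d,[(326,270)],.045),ray(d,[(377,270)],.12))
print('tall door', ray(d,[(327,193),(424,210)],.268))
cv2.imwrite('pics/c.png',cv2.resize(im[120:280,110:270,::-1],None,fx=3.7,fy=3.7,interpolation=cv2.INTER_CUBIC))
E
```

```text
[326 188  97  28 965] [[325.20001220703125, 198.5], [327.20001220703125, 187.8000030517578], [423.1000061035156, 206.39999389648438], [421.0, 217.0]]
[[0.6546, -0.0614, 0.198], [0.6726, -0.0651, 0.198], [0.6408, -0.2245, 0.198], [0.623, -0.2205, 0.198]]
[ 147  227  112   42 1080] [[145.60000610351562, 256.5], [255.39999389648438, 224.1999969482422], [259.0, 236.5], [149.1999969482422, 268.79998779296875]]
[[0.5581, 0.2366, 0.198], [0.6115, 0.0552, 0.198], [0.5909, 0.0491, 0.198], [0.5378, 0.23, 0.198]]
roof [[0.7122 0.2808 0.2   ]
 [0.7654 0.1024 0.2   ]
 [0.6049 0.0541 0.2   ]
 [0.5555 0.2321 0.2   ]]
tape,bottle [[ 0.53868837 -0.07339174  0.045     ]] [[ 0.53699121 -0.15879915  0.12      ]]
tall door [[ 0.6520674  -0.05881781  0.268     ]
 [ 0.6253162  -0.20713622  0.268     ]]
```

View pics/c.png

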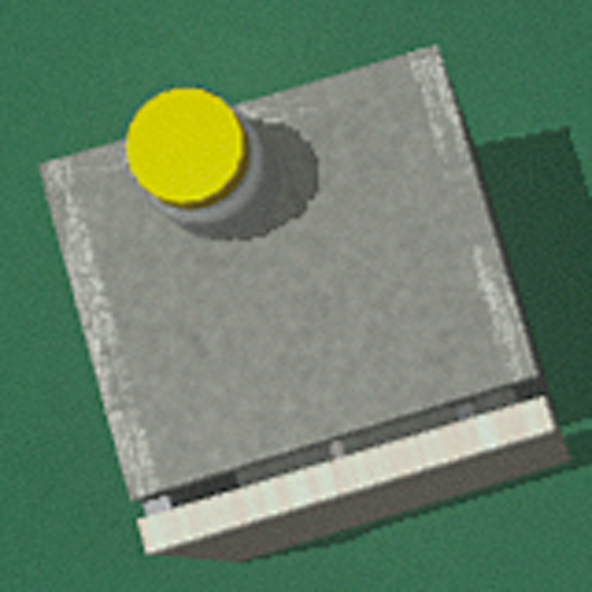

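The crop gives sharp corners. The outer door edge runs from (149.5,269.5) to (260,236), and the inner edge from (147.3,260.5) to (257.8,227.3).

```bash
cat >> h.py <<'E'
from scipy.spatial.transform import Rotation as R
d=np.load('pics/top.npz')
oL,oR,iR,iL=ray(d,[(149.5,269.5),(260,236.2),(257.8,227.3),(147.3,260.5)],.198)
bl,br,fr,fl=ray(d,[(121.1,163.8),(228.1,132.4),(255.4,221.9),(146.5,254.3)],.2)
es=[oR-oL,iR-iL,br-bl,fr-fl]
th=np.mean([np.arctan2(e[0],-e[1]) for e in es])
X=np.array([np.cos(th),np.sin(th),0]); Y=np.array([-np.sin(th),np.cos(th),0])
C=np.mean([oL,oR,iL,iR],0)          # door-slab centre, 97 mm ahead of origin
O=C+.097*X; O[2]=0
hinge=O-.089*X+.095*Y; hinge[2]=.198
def cup(p): return np.array([(p-O)@X,(p-O)@Y,p[2]])      # world->cupboard
def world(c): return O+c[0]*X+c[1]*Y+np.array([0,0,c[2]])
def totool(s,p):
    return R.from_quat(np.r_[s['orientation'][1:],s['orientation'][0]]).inv().apply(p-s['tcp_pos'])*1000
E
python3 - <<'E'
from h import *
from workcell import telemetry
s=telemetry.get_state()
print([np.linalg.norm(e).round(4) for e in es],[np.arctan2(e[0],-e[1]).round(4) for e in es],th)
print('thick',np.linalg.norm(oL-iL),'depth',np.linalg.norm(br-fr),np.linalg.norm(bl-fl))
print('O',O,'roofcentre cup',cup(np.mean([bl,br,fr,fl],0)),'hinge',hinge)
Rm=R.from_quat(np.r_[s['orientation'][1:],s['orientation'][0]]); print(Rm.as_matrix().round(3), Rm.as_matrix()[:,0]@X, np.arctan2(*Rm.as_matrix()[[1,0],0]))
for c in [(-.165,-.065,.23),(-.165,-.065,.16)]:
    w=world(np.array(c)); print(c,w,totool(s,w).round(1))
E
```

```text
[np.float64(0.1901), np.float64(0.1905), np.float64(0.1881), np.float64(0.1874)] [np.float64(0.2921), np.float64(0.2918), np.float64(0.2909), np.float64(0.2894)] 0.2910544868183477
thick 0.015358179934624303 depth 0.16016637318466767 0.1598853791435776
O [0.66438931 0.16828941 0.        ] roofcentre cup [0.00047345 0.00020237 0.2       ] hinge [0.55187104 0.23375422 0.198     ]
[[ 0.962  0.271 -0.   ]
 [ 0.271 -0.962  0.002]
 [ 0.    -0.002 -1.   ]] 0.999867560988986 0.27478076778767263
(-0.165, -0.065, 0.23) [0.52498147 0.05867437 0.23      ] [ 521.2 -488.5    1.4]
(-0.165, -0.065, 0.16) [0.52498147 0.05867437 0.16      ] [ 521.1 -488.4   71.4]
```

>>> {"fn": "step_arm", "kwargs": {
  "moves": [
    [[521,-488,0],[0,0,-0.016],0],
    [[521,-488,0],[0,0,-0.016],0],
    [[521,-488,0],[0,0,-0.016],0],
    [[521,-488,0],[0,0,-0.016],0],
    [[521,-488,0],[0,0,-0.016],0],
    [[521,-488,0],[0,0,-0.016],0],
    [[521,-488,0],[0,0,-0.016],0],
    [[521,-488,0],[0,0,-0.016],0]
  ]
}}

```text
clock: 0.77
tcp_pos: [0.3287, -0.2661, 0.2311]
orientation: [-0.0, 0.989, 0.145, -0.0]
wrist_force: [1.0, 0.3, -0.2]
finger_gap: -0.0002
grip_force: 0.0
```

```bash
python3 - <<'E'
from h import *
from workcell import telemetry
s=telemetry.get_state()
for c in [(-.165,-.065,.23),(-.145,-.065,.16)]: print(totool(s,world(np.array(c))).round(1))
print(s['clock'],s['finger_gap'],cup(s['tcp_pos']))
E
```

```text
[ 281.  -255.1    1.1]
[ 301.  -255.1   71.1]
0.7667 -0.00021202619191511903 [-0.44625272 -0.31979764  0.23107874]
```

>>> {"fn": "step_arm", "kwargs": {
  "moves": [
    [[281,-255,1],[0,0,0],0],
    [[281,-255,1],[0,0,0],0],
    [[281,-255,1],[0,0,0],0],
    [[281,-255,1],[0,0,0],0],
    [[281,-255,1],[0,0,0],0],
    [[281,-255,1],[0,0,0],0],
    [[281,-255,1],[0,0,0],0],
    [[281,-255,1],[0,0,0],0]
  ]
}}

```text
clock: 1.43
tcp_pos: [0.501, 0.0195, 0.2302]
orientation: [0.0, 0.989, 0.145, -0.0]
wrist_force: [0.1, -1.7, -0.3]
finger_gap: 0.0003
grip_force: 0.0
```

```bash
python3 - <<'E'
from h import *
from workcell import telemetry
s=telemetry.get_state()
for c in [(-.165,-.065,.23),(-.15,-.065,.16)]: print(totool(s,world(np.array(c))).round(1))
print(s['clock'],s['qvel'].round(2) if hasattr(s['qvel'],'round') else s['qvel'],cup(s['tcp_pos']))
E
```

```text
[ 34.2 -30.7   0.1]
[ 49.2 -30.7  70.1]
1.4333 [ 0.95  0.51  0.61  0.09 -0.01  0.95] [-0.1992219  -0.09569342  0.23016391]
```

>>> {"fn": "step_arm", "kwargs": {
  "moves": [
    [[0,0,0],[0,0,0],0],
    [[0,0,0],[0,0,0],0],
    [[0,0,0],[0,0,0],0]
  ]
}}

```text
clock: 1.68
tcp_pos: [0.5, 0.0174, 0.2298]
orientation: [0.0, 0.989, 0.145, -0.001]
wrist_force: [-0.3, -0.9, -0.2]
finger_gap: 0.0001
grip_force: 0.0
```

```bash
python3 - <<'E'
from h import *
from workcell import telemetry
s=telemetry.get_state()
for c in [(-.145,-.065,.16)]: print(totool(s,world(np.array(c))).round(1))
print(s['clock'],s['qvel'],cup(s['tcp_pos']))
E
```

```text
[ 55.9 -32.3  69.7]
1.6833 [-3.72445448e-02 -1.52947497e-02 -9.01318331e-03  2.36751412e-03
  2.42345678e-04  9.95064128e-05] [-0.20073761 -0.09733312  0.22981623]
```

>>> {"fn": "step_arm", "kwargs": {
  "moves": [
    [[20,-32,20],[0,0,0],0],
    [[40,-32,45],[0,0,0],0],
    [[56,-32,70],[0,0,0],0],
    [[66,-32,70],[0,0,0],0],
    [[71,-32,70],[0,0,0],0],
    [[76,-32,70],[0,0,0],0],
    [[79,-32,70],[0,0,0],0],
    [[79,-32,70],[0,0,0],0]
  ]
}}

```text
clock: 2.35
tcp_pos: [0.5679, 0.0697, 0.1615]
orientation: [0.0, 0.99, 0.144, 0.001]
wrist_force: [-0.0, -0.8, -0.4]
finger_gap: -0.0001
grip_force: 0.0
```

```bash
python3 - <<'E'
from h import *
from workcell import telemetry
s=telemetry.get_state(); print(cup(s['tcp_pos']),s['wrist_force'])
E
```

```text
[-0.12072863 -0.06675678  0.16148386] [-0.03036607 -0.82577802 -0.3814534 ]
```

Contact is expected about 5 mm ahead, so I'll creep forward and watch the force.

>>> {"fn": "step_arm", "kwargs": {
  "moves": [
    [[2,0,0],[0,0,0],0],
    [[4,0,0],[0,0,0],0],
    [[6,0,0],[0,0,0],0],
    [[7,0,0],[0,0,0],0],
    [[8,0,0],[0,0,0],0]
  ]
}}

```text
clock: 2.77
tcp_pos: [0.5745, 0.0728, 0.1606]
orientation: [0.0, 0.989, 0.145, -0.0]
wrist_force: [-3.0, -0.5, 1.4]
finger_gap: -0.0
grip_force: 0.9
```

```bash
python3 - <<'E'
from h import *
from workcell import telemetry
s=telemetry.get_state(); print(cup(s['tcp_pos']),s['wrist_force']@X)
E
```

```text
[-0.11348517 -0.06571337  0.16055688] -2.979013322137759
```

>>> {"fn": "step_arm", "kwargs": {
  "moves": [
    [[1.5,0,0],[0,0,0],0],
    [[3,0,0],[0,0,0],0],
    [[4,0,0],[0,0,0],0],
    [[4,0,0],[0,0,0],0]
  ]
}}

```text
clock: 3.1
tcp_pos: [0.5786, 0.0738, 0.1604]
orientation: [0.0, 0.989, 0.145, -0.0]
wrist_force: [-2.8, -2.0, 1.7]
finger_gap: 0.0001
grip_force: 1.4
```

```bash
python3 - <<'E'
from h import *
from workcell import telemetry
s=telemetry.get_state(); print(cup(s['tcp_pos']),s['wrist_force']@X)
E
```

```text
[-0.1092597  -0.06588993  0.16038615] -3.2241573561459043
```

>>> {"fn": "step_arm", "kwargs": {
  "moves": [
    [[1,0,0],[0,0,0],0],
    [[2,0,0],[0,0,0],0],
    [[2,0,0],[0,0,0],0]
  ]
}}

```text
clock: 3.35
tcp_pos: [0.5801, 0.0742, 0.1603]
orientation: [0.0, 0.989, 0.145, -0.001]
wrist_force: [-3.3, -4.0, 2.6]
finger_gap: 0.0001
grip_force: 2.4
```

>>> {"fn": "step_arm", "kwargs": {
  "moves": [
    [[-20,0,0],[0,0,0],0],
    [[-60,0,0],[0,0,0],0],
    [[-100,10,0],[0,0,0],0],
    [[-125,30,0],[0,0,0],0],
    [[-125,60,0],[0,0,0],0],
    [[-125,90,0],[0,0,0],0],
    [[-125,100,0],[0,0,0],0],
    [[-125,100,0],[0,0,0],0]
  ]
}}

```text
clock: 4.02
tcp_pos: [0.4911, -0.059, 0.1606]
orientation: [0.0, 0.99, 0.143, 0.001]
wrist_force: [0.4, 0.4, -0.4]
finger_gap: -0.0003
grip_force: 0.0
```

```bash
python3 - <<'E'
from h import *
from workcell import telemetry,imaging
s=telemetry.get_state(); print(cup(s['tcp_pos']),s['wrist_force'])
im=imaging.read_camera('top'); cv2.imwrite('pics/t1.png',im[:,:,::-1])
E
```

```text
[-0.2312519  -0.16800687  0.16063482] [ 0.44386838  0.3539022  -0.36779693]
```

View pics/t1.png

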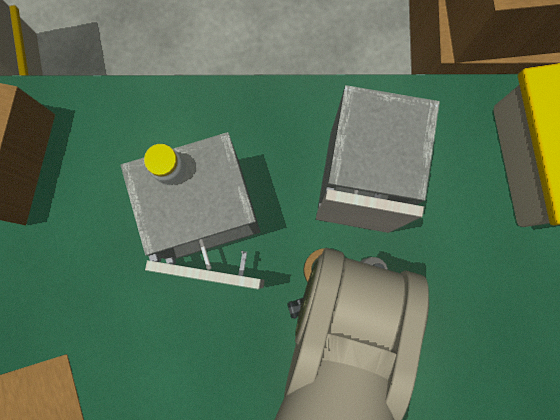

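The door is ajar: its top edge runs from (147,265) to (262,284). The tape, bottle and tall door look untouched. I'll insert the finger around the free edge.

>>> {"fn": "step_arm", "kwargs": {
  "moves": [
    [[33,-22,0],[0,0,0],0],
    [[66,-43,0],[0,0,0],0],
    [[90,-55,0],[0,0,0],0],
    [[105,-65,0],[0,0,0],0],
    [[109,-88,0],[0,0,0],0],
    [[113,-110,0],[0,0,0],0],
    [[113,-110,0],[0,0,0],0]
  ]
}}

```text
clock: 4.65
tcp_pos: [0.565, 0.0859, 0.1599]
orientation: [-0.001, 0.989, 0.148, -0.001]
wrist_force: [0.8, 0.2, 0.1]
finger_gap: -0.0003
grip_force: 0.0
```

```bash
python3 - <<'E'
from h import *
from workcell import telemetry,imaging
s=telemetry.get_state(); print(cup(s['tcp_pos']),s['wrist_force'])
a0,a1=ray(d,[(147,261),(263,280)],.198); v=a1-a0; print('ang',np.arctan2(-(v@X),-(v@Y)),np.linalg.norm(v))
H=cup(hinge)
for a,r in [(.5,.15),(.7,.148),(.9,.145),(1.1,.14),(1.3,.135),(1.5,.13),(1.65,.125),(1.75,.12),(1.78,.12)]:
    o=.011*abs(np.cos(a))+.0145*abs(np.sin(a))
    p=np.array([H[0]-r*np.sin(a)+o*np.cos(a),H[1]-r*np.cos(a)-o*np.sin(a),.16])
    print(a,p.round(3),totool(s,world(p)).round(0),np.linalg.norm(world(p)[:2]).round(3))
E
```

```text
[-0.11886575 -0.05039711  0.15986286] [0.82592    0.24126141 0.06727734]
ang 0.4532516769596008 0.19439321971492335
0.5 [-0.146 -0.045  0.16 ] [-27.  -6.  -0.] 0.543
0.7 [-0.171 -0.03   0.16 ] [-52. -21.  -0.] 0.517
0.9 [-0.191 -0.009  0.16 ] [-72. -41.   0.] 0.495
1.1 [-0.206  0.016  0.16 ] [-86. -66.   0.] 0.479
1.3 [-0.215  0.043  0.16 ] [-95. -94.   0.] 0.47
1.5 [-0.218  0.071  0.16 ] [ -98. -122.    0.] 0.469
1.65 [-0.215  0.09   0.16 ] [ -95. -141.    0.] 0.474
1.75 [-0.21  0.1   0.16] [ -90. -151.    0.] 0.48
1.78 [-0.21   0.104  0.16 ] [ -90. -155.    0.] 0.481
```

>>> {"fn": "step_arm", "kwargs": {
  "moves": [
    [[-14,-3,0],[0,0,0],0],
    [[-27,-6,0],[0,0,0],0],
    [[-40,-13,0],[0,0,0],0],
    [[-52,-21,0],[0,0,0],0],
    [[-62,-31,0],[0,0,0],0],
    [[-72,-41,0],[0,0,0],0],
    [[-79,-53,0],[0,0,0],0],
    [[-86,-66,0],[0,0,0],0]
  ]
}}

```text
clock: 5.32
tcp_pos: [0.464, 0.1201, 0.1604]
orientation: [0.0, 0.989, 0.145, 0.0]
wrist_force: [1.0, -1.4, 0.2]
finger_gap: 0.0003
grip_force: 0.7
```

```bash
python3 - <<'E'
from h import *
from workcell import telemetry
s=telemetry.get_state(); print(cup(s['tcp_pos']),s['wrist_force'])
for p in [(-.215,.043,.16),(-.218,.071,.16),(-.215,.09,.16),(-.21,.1,.16),(-.208,.104,.16)]: print(totool(s,world(np.array(p))).round(0))
E
```

```text
[-0.20583062  0.01130953  0.1604056 ] [ 0.956907   -1.35071664  0.22263603]
[ -9. -32.   0.]
[-12. -60.   0.]
[ -9. -79.   0.]
[ -4. -89.   0.]
[ -2. -93.   0.]
```

>>> {"fn": "step_arm", "kwargs": {
  "moves": [
    [[-5,-16,0],[0,0,0],0],
    [[-9,-32,0],[0,0,0],0],
    [[-11,-46,0],[0,0,0],0],
    [[-12,-60,0],[0,0,0],0],
    [[-11,-70,0],[0,0,0],0],
    [[-9,-79,0],[0,0,0],0],
    [[-5,-87,0],[0,0,0],0],
    [[-3,-91,0],[0,0,0],0]
  ]
}}

```text
clock: 5.98
tcp_pos: [0.4362, 0.2069, 0.1604]
orientation: [-0.0, 0.989, 0.145, 0.0]
wrist_force: [0.8, -0.3, -0.1]
finger_gap: 0.0002
grip_force: 0.3
```

```bash
python3 - <<'E'
from h import *
from workcell import telemetry,imaging
s=telemetry.get_state(); print(cup(s['tcp_pos']),s['wrist_force'])
for n in ['top','scene']:
    im=imaging.read_camera(n); cv2.imwrite('pics/%s2.png'%n,im[:,:,::-1])
E
```

```text
[-0.20745893  0.102488    0.160386  ] [ 0.75633814 -0.33895763 -0.06504998]
```

View pics/top2.png

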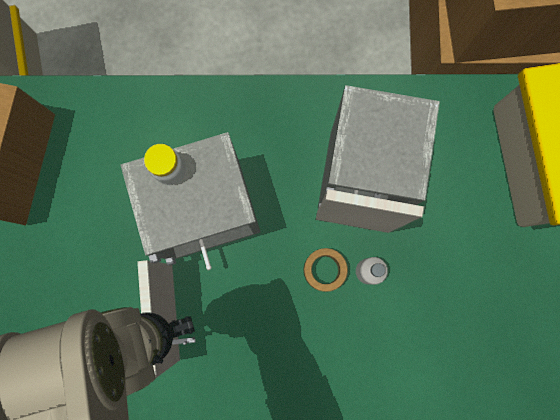

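The door is past square, with its top strip near (142,262) to (148,310). The tape, bottle, jar and tall door are unchanged. I'll move the hand clear.

>>> {"fn": "step_arm", "kwargs": {
  "moves": [
    [[-1,10,0],[0,0,0],0],
    [[-5,35,-5],[0,0,0],0],
    [[-10,60,-30],[0,0,0],0],
    [[-20,95,-60],[0,0,0],0],
    [[-30,135,-90],[0,0,0],0],
    [[-35,175,-100],[0,0,0],0],
    [[-35,210,-100],[0,0,0],0],
    [[-35,240,-100],[0,0,0],0]
  ]
}}

```text
clock: 6.75
tcp_pos: [0.4719, -0.038, 0.2625]
orientation: [0.001, 0.99, 0.144, 0.002]
wrist_force: [1.2, 0.3, -0.5]
finger_gap: 0.0003
grip_force: 0.0
```

>>> {"fn": "step_arm", "kwargs": {
  "moves": [
    [[0,0,0],[0,0,0],0],
    [[0,0,0],[0,0,0],0],
    [[0,0,0],[0,0,0],0],
    [[0,0,0],[0,0,0],0]
  ]
}}

```text
clock: 7.08
tcp_pos: [0.4705, -0.0339, 0.2602]
orientation: [-0.0, 0.989, 0.145, -0.0]
wrist_force: [-1.0, 0.9, -0.3]
finger_gap: 0.0
grip_force: 0.0
```

```bash
python3 - <<'E'
from h import *
from workcell import telemetry,imaging
s=telemetry.get_state(); print(s['clock'],s['tcp_pos'],s['wrist_force'],np.abs(s['qvel']).max())
im=imaging.read_camera('top'); cv2.imwrite('pics/top3.png',im[:,:,::-1])
E
```

```text
7.0833 [ 0.47053905 -0.03393914  0.26015297] [-1.02596426  0.91144413 -0.25638425] 0.020490303452658683
```

View pics/top3.png

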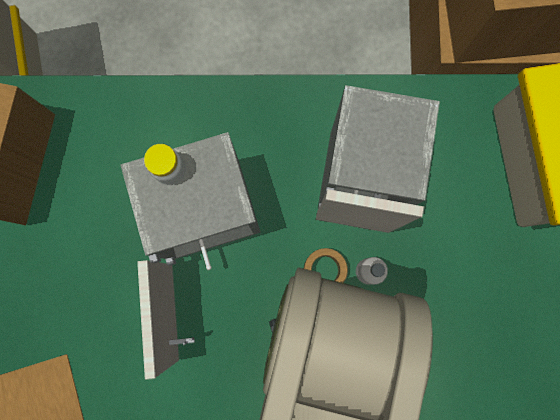

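The door stands well past square, with its top strip from (143,262) to (150,378). Everything else is in place and the hand is clear.

```bash
python3 -c "
from workcell import env
print(env.hand_in())"
```

```text
the job is handed in; nothing more can be done
None
```

The low cupboard's door was unlatched and swung open past square (about 1.75 rad), the tall cupboard, jar, bottle and tape look undisturbed in the last picture, the hand is clear, and the job was handed in at about 7 s; no verdict was returned.

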